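Free the service cover of a stirrer head

ROBOT

A 6-joint arm with a two-finger parallel gripper is mounted at the origin on the work surface. World frame = base frame: x ahead of the robot, y to its left, z up, the work surface at z = 0. Lengths are in mm, angles in rad, forces in N, time in s.
With the tool pointing down it reaches from about 325 to 900 mm from the base axis. Payload 6.1 kg.
Tool frame: the origin (TCP) lies on the front face of the gripper's body, between the roots of the fingers; the fingertips stand 70 mm ahead of it and the grasp point (between the pads) lies 51 mm ahead of it; z points along the fingers, y is the line along which they close (so a half turn about z gives the same grasp; the last joint's range is limited). The gripper opens to 87 mm and grips with 3 to 60 N. Pads are 19 mm wide; open, the fingers measure 117 mm over their backs; the gripper's body (75 mm by 190 mm) begins 51 mm behind the grasp point.
Start: joints at [1.105, 0.22, 1.526, -0, 1.395, -0.126], TCP at [208.31, 589.257, 292.238] pointing down, gripper open.
Joint ranges: [-2.98, 2.98], [-0.91, 2.08], [0.09, 2.57], [-1.24, 4.39], [0.2, 2.65], [-2.68, 2.68]. Speed limits (rad/s): [2.57, 2.57, 3.01, 3.14, 3.14, 3.14].

INTERFACE

Orientations are given as a rotation vector (axis times angle).
In Python, from cell import read_state, cams, arm gives the robot as it stands.
- The arm moves only by the shell command python3 -m pendant 'ROWS' [OPENING] [FORCE]. ROWS is JSON, a list of rows, each a list of 4 numbers: the shift along the tool's x, y, z in mm, then the turn about the tool's z in degrees. In form: [[x, y, z, turn], ...]. A call has 1 to 20 rows; each row shifts and turns the commanded pose from where the row before left it, along the tool's axes as they then stand; what a row does not reach is not made up. A row lasts 1/12 s, in which the tool goes at most 41.7 mm and 7.16 degrees, less where a joint would pass 70% of its speed; a pose out of reach is approached as far as the arm can. A call is refused whole if a number of a shift passes 41.7 or a number of a turn 7.16, either way. A call with a gripper value outside its range is refused whole. OPENING is the gripper command: -1 is fully open, 1 is shut, values between are in proportion, set as the call begins (- or left out, the last holds). The fingers move at their own pace and stop on an object; FORCE is the grip in N (left out, the last holds). Time passes only in rows, so rows that do not move let the fingers close. It gives the time, the measured TCP pose, the force, the opening and the grip force at its end, in the units of the state.
- read_state(): the state, without advancing time (a new reading comes with each control period).
- cams.get_image(name): name is "scene" or "top" or "wrist"; returns (picture, depth): 400x640x3 uint8, red, green, blue; 400x640 float32, mm along the optical axis (not along the pixel's ray), 0 where there is no reading.
- cams.camera_params(name): a dict with "fx", "fy", "cx", "cy" (pixels), "distortion" ([k1, k2, p1, p2, k3] as OpenCV has them; the pictures are not rectified), "position" and "rotation" of the camera in the world; the wrist camera has in their place "tool_from_camera" (4x4, takes a point from camera to tool coordinates, whose origin is the TCP and whose axes are the flange's). Camera axes: x right, y down, z forward; pixel columns grow to the right and rows downward; lengths in mm; the calibration is good to about 2 mm. A picture is of the moment at which its call begins: read the wrist's pose just before it. camera_params takes no time and is no camera call.
- arm.job_done(): hands the job in; it is judged then, once.
The state is a dict: "clock": time; "q": joint angles; "dq": joint speeds; "effort": joint torques, N m; "position": TCP position; "tcp_rot": TCP orientation; "wrist_force": force on the tool from outside, world axes, zero at the start; "torque": the same for the moment, N m; "finger_gap": finger opening in mm; "grip_force": force on a finger pad.
Only numpy, scipy, OpenCV 4.12 (cv2) and the standard library are available. Lean on these libraries where they do the work, as an engineer would, in place of code of your own. Each camera call takes 0.05 s, during which the arm holds its last target. There are 200 camera calls.

TASK

On the lab bench the dark grey stirrer head lies face down with its service cover up. Take the blue-handled flat-blade screwdriver from its stand, put the blade into the slotted cam fastener with the red tongue and turn it a quarter turn counter-clockwise, until it stops, so that the tongue swings off the cover. Then stand the screwdriver upright in the stand it came from and let go.

Things in the scene. Friction and masses are not known exactly. Their poses are not given: they have to be found in the camera images.
- driver: Flat-blade screwdriver, blue handle, upright in its stand, about 0.14 kg. (An orange hex driver in a like stand: bystander.) Origin: centre of the blade's lower edge; z up the shank, x along the blade's width. Blade 28 (x) x 4 (y) x 30 mm high; shank to z = 62 mm; collar 64 mm across, z = 62 to 68; flat-sided handle z = 68 to 140, 36 along x, 24 along y: grip across y. Same after half a turn.
- stand: Fixed grey square stand of the blue screwdriver, 66 x 66 mm, 76 mm high, with an open square well 42 x 42 mm. Origin: centre of its underside on the bench, z up. The screwdriver's collar rests on the rim; the blade's edge then hangs 14 mm above the stand's origin. Any yaw fits.
- cam_slot (a point): Slotted head of the red-tongued cam, on the dark grey stirrer head (the white instrument's, with a green tongue: bystander). Turns with the cam. Origin: on the vertical axis, at the slot's floor, 97 mm above the bench; x along slot and tongue, z up. Slot 11 mm wide at the floor, 23 at the top, 13 deep, 34 long, open-ended; put the blade within 5 mm of its floor; about 15 degrees of turning play.
- cam (a joint): Angle of that cam, rad: near 0 locked (slot and red tongue point over the cover), growing counter-clockwise seen from above to a stop at 1.57 (tongue clear of the cover). Turns against about 0.08 N m of friction and stays where it is left.
There are look-alikes about, which are no part of the job. What is shaped like the driver but green or yellow is not meant. Leave any turquoise look-alike of the stand alone.

How it is judged (in metres and radians):
On the way, in this order (a step that is already met when the one before it is completed fails the run):
1. the screwdriver's blade is in the slot of the still locked cam (within 12 mm of its axis, edge less than 9 mm above the slot floor) (horizontal distance between driver and cam_slot below 0.012 m and z of driver in the frame of cam_slot below 0.009 m and value of joint cam below 0.6 rad), for 0.05 s.
2. the cam has been turned to at least 1.15 rad with the blade still in its slot (horizontal distance between driver and cam_slot below 0.016 m and z of driver in the frame of cam_slot below 0.012 m and value of joint cam above 1.15 rad), for 0.05 s.
At the end, for the whole second after the job is handed in: The red-tongued cam is turned at least 1.15 rad (66 degrees) open, and the blue screwdriver stands released and at rest in its own stand: blade edge within 15 mm of the stand's axis and 6 to 22 mm above its underside, within 10 degrees of upright (value of joint cam above 1.15 rad and horizontal distance between driver and stand below 0.015 m and z of driver in the frame of stand between 0.006 and 0.022 m and angle between driver's own z axis and vertical below 0.17 rad and linear speed of driver below 0.02 m/s); the robot touches nothing.
It also fails if it takes over 50 s, if anything falls off the work surface, if the arm or the gripper's body presses on something with over 40 N, if the wrist force passes 120 N, or if a joint passes its speed limit or range.

## Working session

There is one attempt and no reset: what is moved stays moved. The work goes in short steps, Python scripts to look and compute and a shell command to move; the robot and the scene stay as the last step left them, time stands still between calls to the robot, and variables do not carry over. Pictures are saved under pics/ and viewed, at most 10 in all, crops included, and the job is handed in when it is done.

```bash
mkdir -p pics; ls
cat > h.py <<'E'
import numpy as np,cv2
from cell import read_state,cams,arm
from scipy.spatial.transform import Rotation as R
def grab(n):
    s=read_state(); im,d=cams.get_image(n); return s,im,d
def pose(n,s):
    p=cams.camera_params(n)
    K=np.array([[p['fx'],0,p['cx']],[0,p['fy'],p['cy']],[0,0,1.]]);D=np.array(p['distortion'],float)
    if 'position' in p:
        Rm=np.array(p['rotation'],float)
        if Rm.shape!=(3,3): Rm=R.from_rotvec(Rm).as_matrix()
        return K,D,Rm,np.array(p['position'],float)
    T=np.array(p['tool_from_camera']);Rt=R.from_rotvec(s['tcp_rot']).as_matrix()
    return K,D,Rt@T[:3,:3],Rt@T[:3,3]+np.array(s['position'])
def rays(n,s,px):
    K,D,Rm,t=pose(n,s)
    u=cv2.undistortPoints(np.array(px,float).reshape(-1,1,2),K,D).reshape(-1,2)
    return t,np.c_[u,np.ones(len(u))]@Rm.T
def onplane(n,s,px,z):
    t,d=rays(n,s,px); return t+d*((z-t[2])/d[:,2])[:,None]
def bydepth(n,s,px,dep):
    t,d=rays(n,s,px); px=np.array(px,int).reshape(-1,2)
    return t+d*dep[px[:,1],px[:,0]][:,None]
def save(f,im): cv2.imwrite(f,im[:,:,::-1])
E
python3 - <<'E'
from h import *
print(read_state())
for n in('scene','top'):
    s,im,d=grab(n); save(f'pics/{n}.png',im); np.savez(f'{n}.npz',im=im,d=d)
    p=cams.camera_params(n); print(n,p['position'],p['fx'])
E
```

```text
pics
{'clock': 0.0, 'q': array([ 1.10486963e+00,  2.21246033e-01,  1.52762261e+00, -3.57513170e-05,
        1.39469490e+00, -1.26093908e-01]), 'dq': array([-8.00410144e-05, -2.22203067e-05, -2.45013872e-04, -7.12737350e-04,
       -1.67010131e-04, -3.13855333e-04]), 'effort': array([-2.27298033e-04, -4.94597340e+01, -3.87380254e+01,  6.98235165e-02,
        5.67352865e-02, -1.42900631e-04]), 'position': array([208.11725608, 588.81020957, 291.11870644]), 'tcp_rot': array([-5.31141634e-01, -3.09581711e+00,  2.97684059e-03]), 'wrist_force': array([-0.36155738,  0.4076859 , -0.10698324]), 'torque': array([ 0.01276235, -0.00107931,  0.02885167]), 'grip_force': 0.0, 'finger_gap': 86.82009384851236}
scene [952.42250143 219.68577836 689.37210273] 418.67494390854404
top [ 324.55094581  -20.82839644 1032.91063797] 408.4010018201433
```

View pics/scene.png

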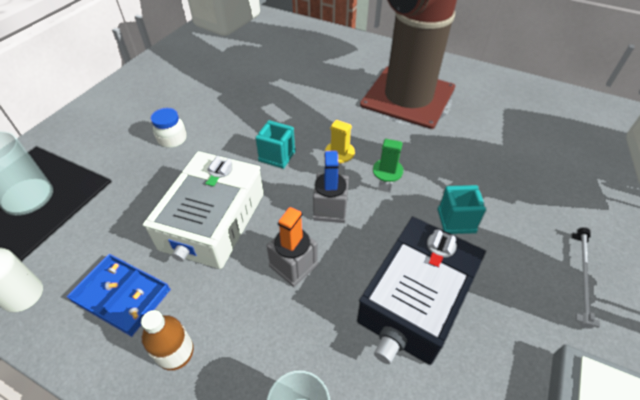

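View pics/top.png

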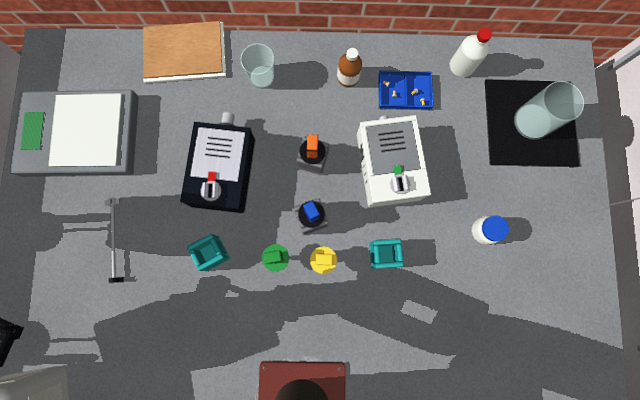

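The scene view shows the blue driver at (331,172), the orange one at (290,230), green at (390,160) and yellow at (340,140). It also shows two turquoise stands, the red tongue at (436,258) and the green tongue at (212,181).

Top-view candidates:
- **Drivers:** blue (312,212) is chosen. Orange (312,147), green (275,257) and yellow (322,260) are not.
- **Stands:** the grey one under the blue driver is chosen. Turquoise (208,252) and (386,253) are not.
- **Cams:** the red one on the dark head (211,187) is chosen. The green one on the white instrument (400,182) is not.

Run:
```python
from h import *
s=read_state()
z=np.load('top.npz');im,d=z['im'],z['d'];hsv=cv2.cvtColor(im,cv2.COLOR_RGB2HSV)
def info(name,m,x0,x1,y0,y1,zp):
    mm=np.zeros_like(m);mm[y0:y1,x0:x1]=m[y0:y1,x0:x1]
    ys,xs=np.nonzero(mm);P=bydepth('top',s,np.c_[xs,ys],d)
    t=P[:,2]>zp-12
    print(name,len(xs),'z max',P[:,2].max().round(),'n',t.sum())
    px=np.c_[xs,ys][t]; Q=onplane('top',s,px,zp)
    print('  plane centre',Q.mean(0).round(1),'depth centre',P[t].mean(0).round(1))
    r=cv2.minAreaRect(Q[:,:2].astype(np.float32));print('  rect',r)
H,S,V=cv2.split(hsv)
info('blue',(H>100)&(H<130)&(S>120),290,335,190,235,154)
red=((H<8)|(H>172))&(S>130)
info('red',red,195,230,165,205,95)
info('head',(S<60)&(V>110),195,225,172,205,110)
a=cv2.resize(im[160:240,170:340],None,fx=4.5,fy=4.5,interpolation=cv2.INTER_CUBIC)
save('pics/crop.png',a)
print(read_state()['clock'])
```

```text
blue 248 z max 1033.0 n 188
  plane centre [452.2 -15.3 154. ] depth centre [451.7 -15.4 158.6]
  rect ((452.2405700683594, -15.13167953491211), (35.393768310546875, 24.394426345825195), 27.485858917236328)
red 73 z max 100.0 n 73
  plane centre [536.3 219.9  95. ] depth centre [536.2 219.7  95.6]
  rect ((536.6548461914062, 220.54469299316406), (19.276836395263672, 18.91339683532715), 1.0010682344436646)
head 384 z max 1033.0 n 192
  plane centre [501.8 217.4 110. ] depth centre [498.9 213.8 124.8]
  rect ((509.4187316894531, 215.60650634765625), (43.61365509033203, 61.04554748535156), 86.19390106201172)
0.1
```

View pics/crop.png

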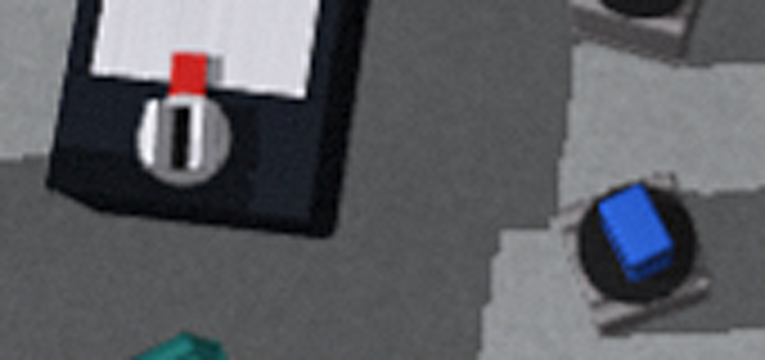

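The crop confirms both choices: the blue handle in the grey stand at crop (636,232), and the metallic slotted head at crop (184,138) with the red tongue pointing to +x. I'll look at the cam from above first, then get the driver.

```bash
python3 -m pendant '[[-31.5,-19.2,0,0],[-31.5,-19.2,0,0],[-31.5,-19.2,0,0],[-31.5,-19.2,0,0],[-31.5,-19.2,0,0],[-31.5,-19.2,0,0],[-31.5,-19.2,0,0],[-31.5,-19.2,0,0],[-31.5,-19.2,0,0],[-31.5,-19.2,0,0],[-31.5,-19.2,0,0],[-31.5,-19.2,0,0],[-31.5,-19.2,0,0],[0,0,0,0],[0,0,0,0]]' -1
python3 - <<'E'
from h import *
s,im,d=grab('wrist');print(s['position'],s['tcp_rot'],s['q']);save('pics/w1.png',im);np.savez('w1.npz',im=im,d=d)
print(np.round(cams.camera_params('wrist')['tool_from_camera'],3))
import pickle;pickle.dump(s,open('w1.pkl','wb'))
E
```

```text
clock: 1.35
position: [511.9, 215.8, 291.6]
tcp_rot: [-0.537, -3.094, 0.001]
wrist_force: [0.3, 1.0, -0.6]
finger_gap: 87.1
grip_force: 0.0
[511.92849402 215.75105872 291.61011701] [-5.36842708e-01 -3.09425262e+00  6.17865863e-04] [ 2.56843999e-01  5.61079139e-02  1.70958889e+00  1.07553808e-04
  1.37707354e+00 -9.70399708e-01]
[[ 0.0000e+00 -9.6000e-01 -2.8000e-01  7.6141e+01]
 [ 1.0000e+00  1.0000e-03 -1.0000e-03 -3.7000e-01]
 [ 1.0000e-03 -2.8000e-01  9.6000e-01 -9.1994e+01]
 [ 0.0000e+00  0.0000e+00  0.0000e+00  1.0000e+00]]
```

View pics/w1.png

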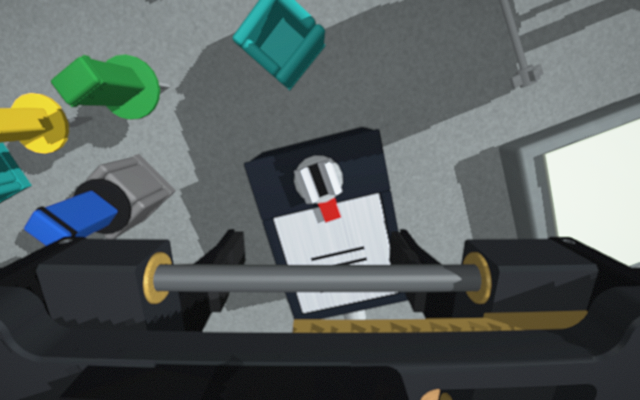

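The wrist view shows the metal head at about (319,181) with its dark slot running (315,165) to (324,198), and the red tongue at (329,211).

Run:
```python
from h import *
import pickle
s=pickle.load(open('w1.pkl','rb'));z=np.load('w1.npz');im,d=z['im'],z['d']
H,S,V=cv2.split(cv2.cvtColor(im,cv2.COLOR_RGB2HSV))
box=np.zeros_like(H);box[150:215,285:352]=1
bright=((V>95)&(S<60)&(box>0)); 
n,l,st,c=cv2.connectedComponentsWithStats(bright.astype(np.uint8))
print(st.tolist(),c.round(1).tolist())
ys,xs=np.nonzero(bright);ok=d[ys,xs]>0;P=bydepth('wrist',s,np.c_[xs,ys],d);k=ok&(P[:,2]>103)&(ys<205)
print('head z',np.percentile(P[k,2],[5,50,95]))
Q=onplane('wrist',s,np.c_[xs,ys][k],110);(cx,r)=cv2.minEnclosingCircle(Q[:,:2].astype(np.float32));print('circle',cx,r,'mean',Q.mean(0))
dark=((V<70)&(box>0)).astype(np.uint8)
m=np.zeros_like(dark);cv2.circle(m,(319,181),20,1,-1);n,l,st,c=cv2.connectedComponentsWithStats(dark*m)
for i in range(1,n):
    if st[i,4]>15:
        ys,xs=np.nonzero(l==i);
        for zp in(97,110):
            Q=onplane('wrist',s,np.c_[xs,ys],zp)[:,:2].astype(np.float32);print('dark',zp,st[i],Q.mean(0),cv2.minAreaRect(Q))
red=((H<8)|(H>172))&(S>130);red[:190]=0;red[225:]=0;ys,xs=np.nonzero(red&(np.abs(np.arange(640)-330)<25)[None])
P=bydepth('wrist',s,np.c_[xs,ys],d);print('red',P.mean(0),onplane('wrist',s,np.c_[xs,ys],100).mean(0))
```

```text
[[0, 0, 640, 400, 254115], [294, 156, 49, 48, 1539], [337, 199, 15, 16, 196], [286, 207, 36, 8, 150]] [[319.5, 199.6], [318.5, 179.3], [345.0, 206.9], [307.7, 211.9]]
head z [103.25868214 105.94346356 108.63001862]
circle (499.2780456542969, 220.32305908203125) 24.07227897644043 mean [499.07609818 220.22996078 110.        ]
dark 97 [309 164  19  32 268] [500.09668 220.26334] ((500.38800048828125, 220.28555297851562), (32.25985336303711, 8.230757713317871), 0.4218948781490326)
dark 110 [309 164  19  32 268] [497.38113 221.20692] ((497.65960693359375, 221.22802734375), (30.79696273803711, 7.857522964477539), 0.42190226912498474)
red [534.52868178 220.38698286  94.36962152] [532.69887834 220.78651299 100.        ]
```

```bash
python3 -m pendant '[[-3,-34,0,0],[-3,-34,0,0],[-3,-34,0,0],[-3,-34,0,0],[-3,-34,0,0],[-3,-34,0,0],[-3,-34,0,0]]' -1
python3 -m pendant '[[0,0,0,7],[0,0,0,7],[0,0,0,7],[0,0,0,7],[0,0,0,7],[0,0,0,7],[0,0,0,7],[0,0,0,7],[0,0,0,7],[0,0,0,7],[0,0,0,7],[0,0,0,7],[0,0,0,7],[0,0,0,7],[0,0,0,7],[0,0,0,7],[0,0,0,7],[0,0,0,7],[0,0,0,7],[0,0,0,0]]' -1
cat >> h.py <<'E'
def blue(s,im,zp):
    H,S,V=cv2.split(cv2.cvtColor(im,cv2.COLOR_RGB2HSV))
    n,l,st,c=cv2.connectedComponentsWithStats(((H>100)&(H<130)&(S>120)).astype(np.uint8))
    out=[]
    for i in range(1,n):
        if st[i,4]>100:
            ys,xs=np.nonzero(l==i); out.append((st[i].tolist(),np.c_[xs,ys]))
    return out
def yaw(s):
    y=R.from_rotvec(s['tcp_rot']).as_matrix();return np.degrees(np.arctan2(y[1,1],y[0,1]))
E
python3 - <<'E'
from h import *
s,im,d=grab('wrist');print(s['position'],yaw(s),s['q'])
save('pics/w2.png',im)
for st,px in blue(s,im,154):
    P=bydepth('wrist',s,px,d);k=(P[:,2]>147)&(P[:,2]<165)
    print(st,k.sum(),np.percentile(P[:,2],[5,50,95]))
    if k.sum()>30:
        Q=onplane('wrist',s,px[k],154)[:,:2].astype(np.float32);print(Q.mean(0),cv2.minAreaRect(Q))
E
```

```text
clock: 1.98
position: [450.6, -13.6, 292.1]
tcp_rot: [-0.527, -3.097, -0.001]
wrist_force: [1.4, -1.1, -0.4]
finger_gap: 87.2
grip_force: 0.0
clock: 3.65
position: [451.3, -12.4, 292.1]
tcp_rot: [-3.052, -0.744, 0.0]
wrist_force: [0.6, 0.5, -0.0]
finger_gap: 86.9
grip_force: 0.0
[451.29042248 -12.39064361 292.06106021] -62.58583612427862 [-2.02665350e-01 -2.08112573e-01  1.95737529e+00  3.68757015e-04
  1.39272778e+00  8.89598144e-01]
[565, 0, 75, 79, 3477] 0 [ 1.7669881   4.35496289 21.43489537]
[304, 173, 32, 58, 1643] 1228 [ 90.19355187 152.97410274 154.40108114]
[453.89468  -14.510835] ((453.4425354003906, -14.661014556884766), (36.892250061035156, 23.671897888183594), 28.372716903686523)
```

View pics/w2.png

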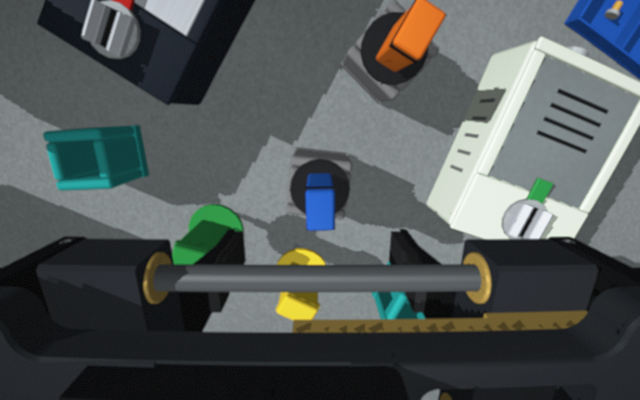

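The driver sits under the tool at (320,195), with its handle across the closing line, and nothing is near the fingers.

```bash
python3 -m pendant '[[1,3,20,-1],[0,0,30,0],[0,0,30,0],[0,0,24,0],[0,0,14,0],[0,0,6,0],[0,0,0,0]]' -1 && python3 -m pendant '[[0,0,0,0],[0,0,0,0],[0,0,0,0],[0,0,0,0],[0,0,0,0],[0,0,0,0]]' 1 45; python3 -m pendant '[[0,0,0,0],[0,0,0,0]]'
```

```text
clock: 4.28
position: [452.8, -15.3, 166.7]
tcp_rot: [-3.042, -0.779, 0.005]
wrist_force: [0.4, 0.5, 0.5]
finger_gap: 87.2
grip_force: 0.0
clock: 4.78
position: [454.2, -16.2, 168.7]
tcp_rot: [3.044, 0.774, 0.001]
wrist_force: [0.1, -0.4, -0.3]
finger_gap: 54.6
grip_force: 0.0
clock: 4.95
position: [454.0, -16.2, 168.3]
tcp_rot: [3.045, 0.774, 0.0]
wrist_force: [-0.8, 0.0, -0.1]
finger_gap: 42.0
grip_force: 0.0
```

```bash
python3 -m pendant '[[0,0,0,0],[0,0,0,0],[0,0,0,0],[0,0,0,0],[0,0,0,0],[0,0,0,0]]'
```

```text
clock: 5.45
position: [453.9, -16.1, 168.2]
tcp_rot: [-3.045, -0.774, 0.0]
wrist_force: [-0.8, 0.5, -0.2]
finger_gap: 23.6
grip_force: 45.0
```

```bash
python3 -m pendant '[[0,0,-10,0],[0,0,-24,0],[0,0,-34,0],[0,0,-34,0],[0,0,-30,7],[0,0,0,7],[0,0,0,7],[0,0,0,7],[0,0,0,0.5]]' && python3 -m pendant '[[5.7,-29.5,0,0],[5.7,-29.5,0,0],[5.7,-29.5,0,0],[5.7,-29.5,0,0],[5.7,-29.5,0,0],[5.7,-29.5,0,0],[5.7,-29.5,0,0],[5.7,-29.5,0,0],[0,0,0,0],[0,0,0,0],[0,0,0,0]]'
python3 - <<'E'
from h import *
s,im,d=grab('wrist');print(s['position'],yaw(s),s['q'],s['wrist_force'],s['finger_gap'])
np.savez('w3.npz',im=im,d=d);import pickle;pickle.dump(s,open('w3.pkl','wb'))
save('pics/w3.png',im)
E
```

```text
clock: 6.2
position: [454.0, -16.2, 301.1]
tcp_rot: [3.141, -0.006, 0.002]
wrist_force: [-0.4, 0.1, -0.5]
finger_gap: 23.7
grip_force: 45.0
clock: 7.12
position: [499.1, 219.6, 300.0]
tcp_rot: [3.141, 0.005, -0.001]
wrist_force: [-0.7, 0.7, -1.4]
finger_gap: 24.1
grip_force: 45.0
[499.13786002 219.56233733 300.02212064] -89.82373719229298 [ 2.70043757e-01  2.53432460e-02  1.72540773e+00 -5.64322491e-04
  1.39188520e+00  1.83786478e+00] [-0.73398553  0.65662464 -1.41585577] 24.101862578594847
```

View pics/w3.png

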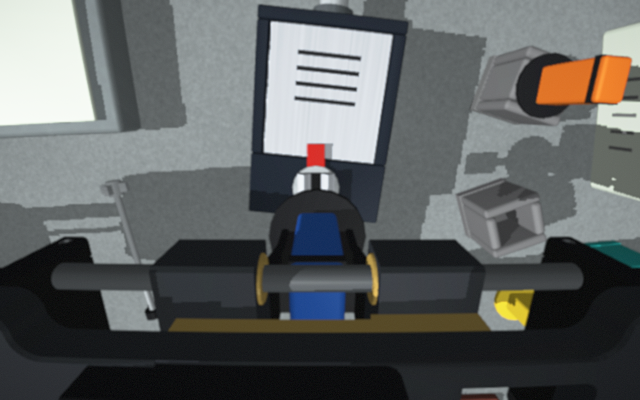

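The driver hangs upright and in line with the slotted head at (316,181). The empty grey stand shows at (502,215). I'll go down now.

```bash
python3 -m pendant '[[0.4,-0.7,14,0],[0,0,14,0],[0,0,10,0],[0,0,5,0],[0,0,2.5,0],[0,0,0,0],[0,0,0,0],[0,0,0,0]]'
python3 - <<'E'
from h import *
s,im,d=grab('top');H,S,V=cv2.split(cv2.cvtColor(im,cv2.COLOR_RGB2HSV))
print(s['position'],yaw(s),s['wrist_force'],s['torque'])
import pickle
s=pickle.load(open('w3.pkl','rb'));z=np.load('w3.npz');im,d=z['im'],z['d']
ys,xs=np.mgrid[180:262,450:552];px=np.c_[xs.ravel(),ys.ravel()]
P=bydepth('wrist',s,px,d);k=(P[:,2]>70)&(P[:,2]<85)
Q=onplane('wrist',s,px[k],76)[:,:2].astype(np.float32);print('stand rim',k.sum(),cv2.minAreaRect(Q),np.median(P[k,2]))
E
```

```text
clock: 7.83
position: [500.3, 220.6, 255.6]
tcp_rot: [-3.141, -0.001, -0.002]
wrist_force: [-0.1, -0.3, -0.9]
finger_gap: 23.9
grip_force: 45.0
[500.28231018 220.57823882 255.64375063] -89.97035783217724 [-0.13758138 -0.28437884 -0.90849931] [-0.01816647  0.10696264 -0.01203025]
stand rim 1847 ((452.64312744140625, -12.011207580566406), (67.6582260131836, 66.912109375), 21.34074592590332) 74.95484911990985
```

```bash
python3 -m pendant '[[0,0,2,0],[0,0,0,0],[0,0,0,-5],[0,0,0,-5],[0,0,0,-5],[0,0,0,-5],[0,0,0,-5]]'; python3 -m pendant '[[0,0,0,-6],[0,0,0,-6],[0,0,0,-6],[0,0,0,-6],[0,0,0,-6],[0,0,0,-6],[0,0,0,-6],[0,0,0,-6],[0,0,0,-6],[0,0,0,-6]]'
python3 - <<'E'
from h import *
s=read_state();print(s['position'],yaw(s),s['wrist_force'],s['torque'],s['finger_gap'])
E
```

```text
clock: 8.47
position: [499.6, 220.9, 252.8]
tcp_rot: [-3.065, -0.687, 0.0]
wrist_force: [0.4, 1.1, -0.7]
finger_gap: 23.4
grip_force: 45.0
clock: 9.3
position: [499.8, 220.4, 252.8]
tcp_rot: [2.31, 2.129, -0.001]
wrist_force: [0.7, -0.4, -1.3]
finger_gap: 23.6
grip_force: 45.0
[499.75400654 220.40832404 252.77041611] -4.6728545695344295 [ 0.68998996 -0.44197374 -1.25276066] [-0.31946769  0.08805212 -0.10613619] 23.617947596795283
```

```bash
python3 -m pendant '[[0,0,0,-4],[0,0,0,-4],[0,0,0,-4],[0,0,0,0]]'
python3 - <<'E'
from h import *
s,im,d=grab('top');print(s['position'],yaw(s),s['wrist_force'],s['torque'],s['finger_gap'])
s,im,d=grab('scene');save('pics/s2.png',cv2.resize(im[200:320,340:500],None,fx=4,fy=4))
E
```

```text
clock: 9.63
position: [499.9, 220.4, 252.8]
tcp_rot: [2.078, 2.356, -0.001]
wrist_force: [0.7, -0.8, 0.1]
finger_gap: 23.8
grip_force: 45.0
[499.86329482 220.36045812 252.78411507] 7.1726751077644835 [ 0.67630796 -0.75813056  0.13135407] [-0.3916425  -0.00161964 -0.05871844] 23.815075109167857
```

View pics/s2.png

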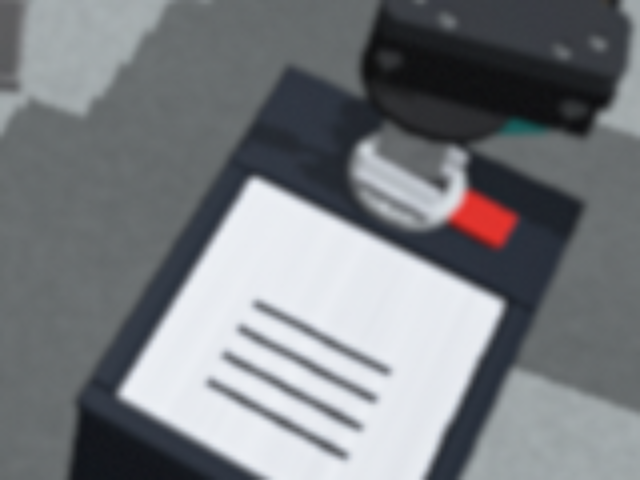

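The tongue (crop 485,218) is now off the cover and parallel to its edge. I'll turn a little further to reach the stop, back off within the play, and lift.

```bash
python3 -m pendant '[[0,0,0,-4],[0,0,0,-3],[0,0,0,0]]'
python3 - <<'E'
from h import *
s=read_state();print(s['position'],yaw(s),s['torque'],s['q'][5])
E
```

```text
clock: 9.98
position: [499.9, 220.4, 252.8]
tcp_rot: [1.934, 2.475, -0.0]
wrist_force: [-0.5, -2.0, -0.3]
finger_gap: 23.6
grip_force: 45.0
[499.8596693  220.37241234 252.76406217] 14.000777278758564 [-0.6027079   0.05650239 -0.26953392] 0.026774215813193
```

```bash
python3 -m pendant '[[0,0,0,4],[0,0,0,4],[0,0,-8,0],[0,0,-20,0],[0,0,-20,0],[0,0,0,6.75],[0,0,0,6.75],[0,0,0,6.75],[0,0,0,6.75],[0,0,0,6.75],[0,0,0,6.75],[0,0,0,6.75],[0,0,0,6.75],[0,0,0,6.75],[0,0,0,6.75]]' && python3 -m pendant '[[-19.1,23.2,0,0],[-19.1,23.2,0,0],[-19.1,23.2,0,0],[-19.1,23.2,0,0],[-19.1,23.2,0,0],[-19.1,23.2,0,0],[-19.1,23.2,0,0],[-19.1,23.2,0,0],[0,0,0,0],[0,0,0,0]]'
python3 - <<'E'
from h import *
s,im,d=grab('wrist');print(s['position'],yaw(s),s['wrist_force'],s['torque'],s['finger_gap'])
s,im,d=grab('scene');save('pics/s3.png',im)
E
```

```text
clock: 11.23
position: [499.9, 220.9, 301.5]
tcp_rot: [-3.046, -0.766, -0.001]
wrist_force: [0.3, -0.4, -0.2]
finger_gap: 24.2
grip_force: 45.0
clock: 12.07
position: [454.3, -16.5, 301.5]
tcp_rot: [3.046, 0.769, 0.002]
wrist_force: [-0.4, 0.1, -1.1]
finger_gap: 23.8
grip_force: 45.0
[454.25462784 -16.49401009 301.5351488 ] -61.643292922891476 [-0.41721993  0.09164121 -1.05134919] [-0.05086407  0.12606811 -0.01163061] 23.811980952347376
```

View pics/s3.png

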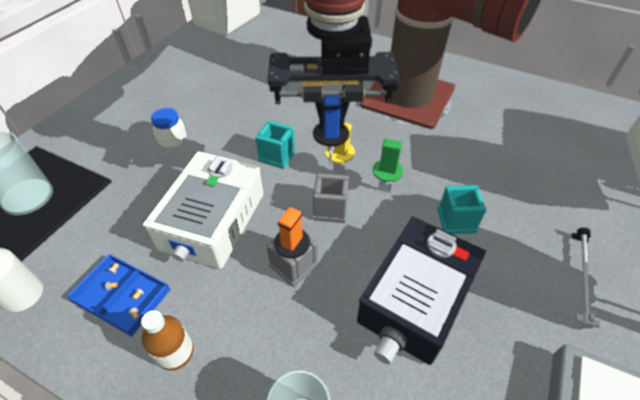

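The scene shows the tongue at (461,253) clear of the cover, and the driver held above its empty grey stand at (331,197).

```bash
python3 -m pendant '[[0,-1,25,0],[0,0,30,0],[0,0,30,0],[0,0,24,0],[0,0,12,0],[0,0,7,0],[0,0,4,0],[0,0,0,0],[0,0,0,0]]'
```

```text
clock: 12.92
position: [454.7, -14.1, 169.7]
tcp_rot: [3.044, 0.776, 0.003]
wrist_force: [0.6, 0.6, -0.7]
finger_gap: 23.6
grip_force: 45.0
```

```bash
python3 -m pendant '[[0,0,1,0],[0,0,0,0],[0,0,0,0]]'; python3 -m pendant '[[0,0,0,0],[0,0,0,0],[0,0,0,0],[0,0,0,0],[0,0,0,0],[0,0,0,0],[0,0,0,0],[0,0,0,0],[0,0,0,0],[0,0,0,0],[0,0,0,0],[0,0,0,0]]' -1; python3 -m pendant '[[0,0,-12,0],[0,0,-25,0],[0,0,-30,0],[0,0,-30,0],[0,0,-30,0],[0,0,0,0],[0,0,0,0]]'
python3 - <<'E'
from h import *
s,im,d=grab('wrist')
for st,px in blue(s,im,154):
    P=bydepth('wrist',s,px,d);k=(P[:,2]>147)&(P[:,2]<165)
    if k.sum()>30:
        Q=onplane('wrist',s,px[k],154)[:,:2].astype(np.float32);print(np.percentile(P[:,2],[50,95]),cv2.minAreaRect(Q))
s,im,d=grab('scene');save('pics/s4.png',im)
E
```

```text
clock: 13.17
position: [454.1, -14.6, 168.2]
tcp_rot: [3.044, 0.774, 0.001]
wrist_force: [-0.5, 0.9, -1.3]
finger_gap: 23.9
grip_force: 45.0
clock: 14.17
position: [453.8, -14.6, 167.7]
tcp_rot: [3.045, 0.774, 0.0]
wrist_force: [-0.6, -0.4, 0.5]
finger_gap: 85.5
grip_force: 0.0
clock: 14.75
position: [454.9, -14.8, 296.9]
tcp_rot: [3.043, 0.774, 0.007]
wrist_force: [-0.6, 0.3, -0.4]
finger_gap: 86.9
grip_force: 0.0
[152.91909531 154.42499222] ((454.6112060546875, -14.738658905029297), (35.9517936706543, 23.475353240966797), 28.500690460205078)
```

View pics/s4.png

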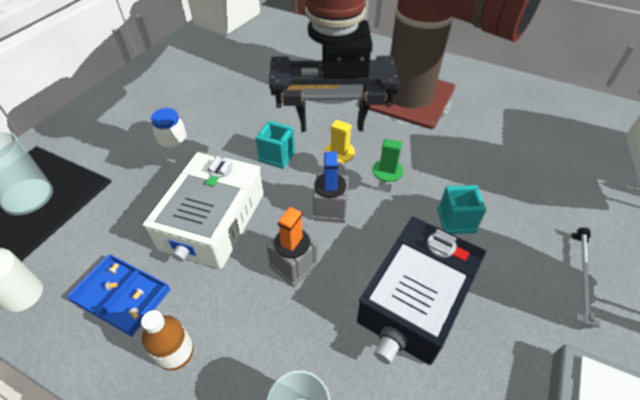

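The blue driver stands in its own stand at (331,180) with its top at the same height as before, the tongue at (461,253) is open, and the gripper is clear.

```bash
python3 -c "
from cell import arm;print(arm.job_done())"
```

```text
the job is handed in; nothing more can be done
None
```

The red-tongued cam is turned to its stop with the tongue clear of the cover, the blue screwdriver stands released in its own stand, and I handed the job in at about 15 s; no verdict came back.

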